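# Engage the specimen vise's clamp knob by feel and lock it with the keeper

## Task

Make the specimen vise ready for cutting: its clamp knob is standing up because its pin has not found the slot in the hidden clamp drive. Press the knob down lightly and turn it clockwise until you feel it dip into the slot, push it down fully home without ever forcing the drive (keep it under about 25 N), then slide the keeper plate fully across so that it overlaps the knob's flange. Let go and leave the loose specimens, the bottle and the jar alone.

Things in the scene. Friction and masses are not known exactly. Their poses are not given: they have to be found in the camera images.
- vise: Steel and brass specimen vise, fixed in a blue tray; base slab 240 x 190 x 20 mm. Origin: on its underside, 10 mm to -x of its middle; z up. Housing on its -x side, top 65 mm above the origin, carries the knob (axis at x -55, y -45 mm) and the keeper's way (x -55, y 1 to 84 mm, 12 mm higher than the housing). Jaws with a clamped round specimen at x 14 to 92 mm, up to 90 mm high.
- knob: Clamp knob: steel flange, 60 mm diameter, 8 mm thick, with an upright black bar on top, 42 mm long (knob x), 14 mm thick (knob y), 36 mm high. Origin on the turning axis (z, up) at the flange's underside. One round-nosed pin under it. It turns easily. The one slot lies 20 to 145 degrees clockwise (from above) of the start, nothing shows where; end stop 10 degrees beyond; re-grip on the way.
- knob_grip (a point): Centre of the knob's bar, on the turning axis, 26 mm above the flange's underside, 18 mm below the bar's top; axes as knob. Over the slot (about 0.2 rad either side) the pressed pin dips: pressing force and turning resistance fall; push on there and it goes home. If turned on instead, the pin rides out again. Once home the knob has about 0.1 rad of play either way.
- shank (a joint): How far the knob is down: 0 up (start, flange underside 7.5 mm above the housing), 0.007 m home. A drag of 4 N, more than its weight, holds it at any height; off the slot the drive's spring pushes it back up.
- drive: Clamp drive: a slotted disc hidden in the housing under the knob; its pose does not show the slot's angle. Origin on the knob axis, 48 mm above the vise's origin. Off the slot, the pin meets it after 0.5 mm of going down; then it yields with 3 N per mm (besides the knob's drag). Against turning it yields with 2.5 N m per rad. The pin (16 mm off the axis) must never load it with more than 25 N.
- keeper (a joint): How far the keeper plate has slid: 0 open, 0.04 m fully across (stop). It slides along the vise's -y, towards the knob, with a drag of 2 N and stays where left. Plate 26 mm wide, 60 mm long, 5 mm thick; its underside is 10.5 mm above the housing's top: it clears the flange by 2 mm when the knob is home and is blocked by it when up.
- keeper_handle (a point): Centre of the keeper's upright steel tab, 14 mm thick (vise x), 24 mm long (vise y), 33 mm high (top 16 mm above this point), standing on the keeper plate. When open it is 105 mm from the knob axis, when across 65 mm.
- slug_a: Loose steel specimen, 18 mm diameter, 30 mm high, standing on the vise's base slab behind the jaws. Origin at its underside. Leave alone.
- slug_b: Loose brass specimen, 18 mm diameter, 22 mm high, standing on the vise's base slab behind the jaws. Origin at its underside. Leave alone.
- slug_c: Loose dark steel specimen, 26 mm diameter, 40 mm high, standing in the tray beside the vise on its -y side. Origin at its underside. Leave alone.
- bottle: White plastic bottle, 66 mm diameter, 190 mm high, on the table left of the tray. Origin at its underside. Leave alone.
- jar: Glass jar with a steel lid, 70 mm diameter, 70 mm high, on the table right of the tray. Origin at its underside. Leave alone.

How it is judged:
By the outcome, as a careful person would: the job done as asked, in the order asked, and still so for the second after the job is handed in, with the robot touching nothing.
It also fails if it takes over 72 s, if anything falls off the work surface, if the arm or the gripper's body presses on something with over 40 N, if the wrist force passes 120 N, or if a joint passes its speed limit or range.

## Robot

A 7-joint arm with a two-finger parallel gripper is mounted at the origin on the work surface. World frame = base frame: x ahead of the robot, y to its left, z up, the work surface at z = 0. Lengths are in mm, angles in rad, forces in N, time in s.
With the tool pointing down it reaches from about 350 to 900 mm from the base axis. Payload 7.2 kg.
Tool frame: the origin (TCP) lies midway between the tips of the shut fingers; the grasp point (between the pads) lies 19 mm behind it (ctrl.tcp_to_grasp is the z of the grasp point in the tool frame, in mm); z points along the fingers, y is the line along which they close (so a half turn about z gives the same grasp; the last joint's range is limited). The gripper opens to 85 mm and grips with 20 to 120 N. Pads are 22 mm wide; open, the fingers measure 114 mm over their backs; the gripper's body (76 mm by 85 mm) begins 54 mm behind the grasp point. The pads swing forward as they close: fully open they stand 13 mm farther back than shut.
Start: joints at [1.158, 0.411, -0.013, 1.596, 0.006, 1.134, -0.082], TCP at [211.244, -588.222, 231.297] pointing down, gripper open.
Joint ranges: [-2.95, 2.95], [-0.29, 1.99], [-1.47, 1.44], [0.14, 2.54], [-1.03, 4.17], [0.13, 1.85], [-2.86, 2.86]. Speed limits (rad/s): [2.39, 2.39, 3.01, 3.01, 3.14, 3.14, 3.14].

## Interface

Orientations are given as a unit quaternion [x, y, z, w].
In Python, from station import ctrl gives the robot as it stands.
- The arm moves only by the tool apply_moves, never from a script. Its argument "steps" is a list of rows, each a list of 3 entries, a list of its own where there are three numbers: the finger opening in mm, from 0 to 85.4, then the shift along the tool's x, y, z each as a share of 0.12 m, from -1 to 1, then the turn, a rotation vector about the tool's x, y, z each as a share of pi/2 rad, from -1 to 1. A call has 1 to 5 rows; each row shifts and turns the commanded pose from where the row before left it, along the tool's axes as they then stand; what a row does not reach is not made up. A row lasts 1/8 s, in which the tool goes at most 62.5 mm and 10.7 degrees, less where a joint would pass 70% of its speed; a pose out of reach is approached as far as the arm can. A call with a number of a shift or a turn outside -1 to 1 is refused whole. A call with a gripper value outside its range is refused whole. The fingers move at their own pace and stop on an object; the grip force is fixed at half the most. Time passes only in rows, so rows that do not move let the fingers close. It gives the time, the measured TCP pose, the force, the opening and the grip force at its end, in the units of the state.
- ctrl.sense(): the state, without advancing time (a new reading comes with each control period).
- ctrl.snapshot(name): name is "scene" or "side" or "wrist"; returns (picture, depth): 480x640x3 uint8, red, green, blue; 480x640 float32, mm along the optical axis (not along the pixel's ray), 0 where there is no reading.
- ctrl.get_calibration(name): a dict with "intrinsics" (3x3 intrinsics, pixels), "distortion" ([k1, k2, p1, p2, k3] as OpenCV has them; the pictures are not rectified), "R" (3x3) and "t" (3): a world point X has camera coordinates R X + t. Camera axes: x right, y down, z forward; pixel columns grow to the right and rows downward; lengths in mm; the calibration is good to about 2 mm. A picture is of the moment at which its call begins: read the wrist's pose just before it. get_calibration takes no time and is no camera call; for the wrist camera it gives the pose at the moment of the call.
- ctrl.sign_off(): hands the job in; it is judged then, once.
Trained networks look in the newest picture that a camera, given by its name, has taken for a name from the list of things; names that differ only in an ending like _2 or _b are one class to them, and where a whole thing is asked for, a point or a joint stands for the part that bears it (a point fixed in the world has none). Each returns a list of dicts, best first, with "conf" (0 to 1); they miss things now and then, are a little off and sometimes report something else, mostly with a low value. They report only what shows in the picture. A call takes as long as a camera call.
- ctrl.find_in(camera, thing): "point" ([row, column] in pixels, amid what is visible of it).
- ctrl.silhouettes(camera, thing): "pixels" (480x640 bool, what is visible of it) and "point" ([row, column] in pixels, amid what is visible of it).
- ctrl.tip_of(camera, thing): "point" ([row, column] in pixels: a listed point, or the origin of a listed thing).
The state is a dict: "t": time; "joint_pos": joint angles; "dq": joint speeds; "tau": joint torques, N m; "tcp_pos": TCP position; "eef_rot": TCP orientation; "ft_force": force on the tool from outside, world axes, zero at the start; "moment": the same for the moment, N m; "width": finger opening in mm; "finger_force": force on a finger pad.
Only numpy, scipy, OpenCV 4.12 (cv2) and the standard library are available. Lean on these libraries where they do the work, as an engineer would, in place of code of your own. Each camera call takes 0.05 s, during which the arm holds its last target. There are 200 camera calls.

## Working session

There is one attempt and no reset: what is moved stays moved. The work goes in short steps, Python scripts to look and compute and a tool call to move; the robot and the scene stay as the last step left them, time stands still between calls to the robot, and variables do not carry over. Pictures are saved under pics/ and viewed, at most 10 in all, crops included, and the job is handed in when it is done.

Besides the shell and the picture viewer there is one more tool, called after "Call:" as name(argument=value, ...) on one line, values as JSON. apply_moves: Moves the arm, as the interface text tells. Shift numbers are shares of 0.12 m and turn numbers shares of pi/2 rad, none past 1 either way. Its arguments: {"type":"object","properties":{"steps":{"type":"array","items":{"type":"array"}}},"required":["steps"]}

```bash
mkdir -p pics; ls; cat > h.py <<'E'
import numpy as np, cv2
from station import ctrl
from scipy.spatial.transform import Rotation as Ro
def world(cam,cal,depth,pt,win=2):
    r,c=int(round(pt[0])),int(round(pt[1]))
    w=depth[max(r-win,0):r+win+1,max(c-win,0):c+win+1]; w=w[w>0]
    z=np.median(w) if len(w) else np.nan
    return ray(cal,pt,z)
def ray(cal,pt,z):
    u=cv2.undistortPoints(np.array([[[pt[1],pt[0]]]],float),np.array(cal["intrinsics"]),np.array(cal["distortion"]))[0,0]
    return np.array(cal["R"]).T@(np.array([u[0]*z,u[1]*z,z])-np.array(cal["t"]))
def atz(cal,pt,Z):
    o=ray(cal,pt,0.); d=ray(cal,pt,1.)-o
    return o+d*(Z-o[2])/d[2]
def cloud(cal,depth,mask):
    r,c=np.nonzero(mask&(depth>0))
    u=cv2.undistortPoints(np.stack([c,r],1).astype(float)[:,None],np.array(cal["intrinsics"]),np.array(cal["distortion"]))[:,0]
    z=depth[r,c][:,None]
    return (np.hstack([u*z,z])-np.array(cal["t"]))@np.array(cal["R"])
E
python3 - <<'E'
from h import *
s=ctrl.sense(); print(s)
for cam in ("scene","side"):
    im,d=ctrl.snapshot(cam); cal=ctrl.get_calibration(cam)
    cv2.imwrite(f"pics/{cam}0.png",im[...,::-1])
    print(cam,"pos",ray(cal,(240,320),0.).round())
    for n in ("knob_grip","keeper_handle","knob","vise","drive","bottle","jar","slug_c"):
        for x in ctrl.tip_of(cam,n)[:2]: print(n,round(x["conf"],2),np.round(x["point"]),world(cam,cal,d,x["point"]).round(1))
E
```

```text
pics
{'t': 0.0, 'joint_pos': array([ 1.15782311,  0.41191842, -0.01270868,  1.59708668,  0.00562006,
        1.1342974 , -0.08222174]), 'dq': array([-5.97169590e-04, -6.12850365e-04,  1.06653785e-03, -9.08969938e-05,
        5.09940607e-04, -2.98255829e-04, -2.84399563e-04]), 'tau': array([-1.22743968e-03, -6.00620341e+01,  6.81100599e-01, -2.99408859e+01,
        1.36933973e-02,  1.05822785e-02, -2.95852908e-05]), 'tcp_pos': array([ 211.01551756, -587.74954931,  230.42411056]), 'eef_rot': array([ 9.85177110e-01,  1.71538220e-01, -2.11359936e-04, -8.09952122e-04]), 'ft_force': array([ 0.73833801, -0.0344738 ,  0.37960676]), 'moment': array([-0.02202011,  0.01962582,  0.01475964]), 'finger_force': 0.0, 'width': 85.44370569852703}
scene pos [ 940.  503. 1069.]
knob_grip 0.87 [190. 334.] [497.3 -70.8 120.8]
keeper_handle 0.46 [217. 357.] [497.2  30.4 115.1]
knob 0.58 [198. 334.] [498.5 -65.7  91.2]
vise 0.98 [233. 328.] [572.3   9.8  83.2]
bottle 0.89 [373. 450.] [564.7 456.4  79.1]
jar 0.9 [133. 288.] [ 442.  -386.9   38.4]
slug_c 0.62 [207. 294.] [ 578.2 -148.    21.9]
slug_c 0.48 [242. 288.] [662.3 -46.5  47.6]
side pos [ 450. -823.  788.]
knob_grip 0.72 [272. 284.] [498.9 -83.7  99.3]
keeper_handle 0.73 [240. 276.] [490.5  10.  111.5]
knob 0.61 [278. 280.] [489.5 -89.   88.4]
vise 0.67 [284. 306.] [551.2 -52.3  23.7]
bottle 0.81 [183. 278.] [529.1 410.8   9.7]
jar 0.65 [451. 266.] [ 430.3 -450.6   58.1]
jar 0.53 [180. 278.] [530.6 411.4  19.6]
slug_c 0.65 [280. 352.] [657.2 -58.9  27.4]
slug_c 0.59 [255. 346.] [657.5  18.6  37.7]
```

View pics/scene0.png

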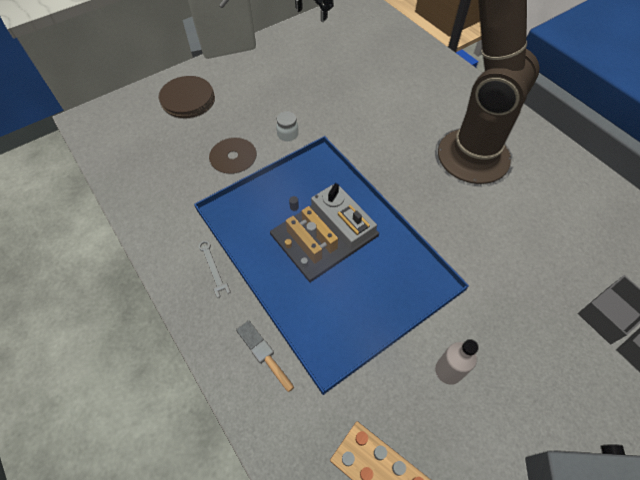

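View pics/side0.png

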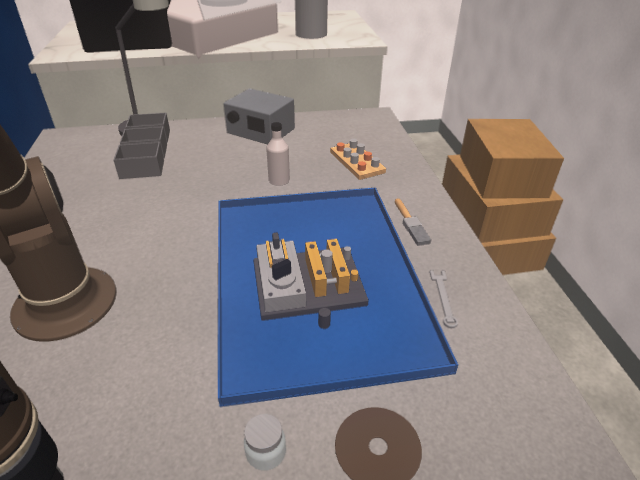

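```bash
python3 - <<'E'
from h import *
for cam in ("scene","side"):
    im,d=ctrl.snapshot(cam); cal=ctrl.get_calibration(cam)
    m=ctrl.silhouettes(cam,"vise")[0]["pixels"]; P=cloud(cal,d,m)
    print(cam,"vise z",np.percentile(P[:,2],[2,50,98]).round())
    for lo,hi in ((70,0),):
        pass
    for n in ("knob","keeper_handle"):
        S=ctrl.silhouettes(cam,n)
        for s in S[:1]:
            P=cloud(cal,d,s["pixels"]); zt=np.percentile(P[:,2],97)
            T=P[P[:,2]>zt-5]
            rect=cv2.minAreaRect(T[:,:2].astype(np.float32))
            print(n,round(s["conf"],2),len(P),"ztop",zt.round(1),len(T),T.mean(0).round(1),rect, "all",P.min(0).round(),P.max(0).round())
E
```

```text
scene vise z [ 83.  89. 121.]
knob 0.74 299 ztop 125.0 54 [497.3 -74.1 122.8] ((496.1108703613281, -75.13836669921875), (38.921451568603516, 13.704229354858398), 23.824901580810547) all [ 469. -105.   82.] [524. -48. 127.]
keeper_handle 0.79 216 ztop 120.7 39 [492.7  24.8 119.1] ((492.4569396972656, 24.491626739501953), (13.485647201538086, 26.153404235839844), 4.699240684509277) all [475. -21.  78.] [507.  42. 123.]
side vise z [ 10.  65. 116.]
knob 0.93 577 ztop 121.5 95 [494.2 -81.8 120.1] ((493.9112243652344, -81.82837677001953), (42.02800750732422, 14.208073616027832), 27.790882110595703) all [ 464. -110.   70.] [525. -42. 123.]
keeper_handle 0.67 252 ztop 117.9 32 [490.   15.4 116.9] ((490.9604187011719, 18.152267456054688), (19.52776336669922, 11.289782524108887), 85.03640747070312) all [477. -22.  77.] [505.  50. 121.]
```

Scene picture: the knob's black bar is at about (190,334) and the keeper tab at (217,357). The side view agrees, with the knob at (272,284) and the keeper at (240,276). That puts the knob near (495,-78) and the keeper near (491,22). I'm moving over the knob next.

Call:
apply_moves(steps=[[85, [0.36, -0.32, -0.04], [0, 0, 0]], [85, [0.36, -0.32, -0.04], [0, 0, 0]], [85, [0.36, -0.32, -0.04], [0, 0, 0]], [85, [0.36, -0.32, -0.04], [0, 0, 0]], [85, [0.36, -0.32, 0], [0, 0, 0]]])

```text
t: 1.92
tcp_pos: [350.6, -333.0, 251.2]
eef_rot: [0.985, 0.172, 0.0, 0.001]
ft_force: [0.5, 0.2, -0.3]
width: 84.7
finger_force: 0.0
```

Call:
apply_moves(steps=[[85, [0.36, -0.32, 0], [0, 0, 0]], [85, [0.36, -0.32, 0], [0, 0, 0]], [85, [0.36, -0.32, 0], [0, 0, 0]], [85, [0.36, -0.32, 0], [0, 0, 0]], [85, [0, 0, 0], [0, 0, -0.1]]])

```text
t: 2.55
tcp_pos: [462.4, -126.6, 250.9]
eef_rot: [0.968, 0.253, 0.001, -0.0]
ft_force: [-0.5, -1.0, 0.2]
width: 84.9
finger_force: 0.0
```

```bash
cat > look.py <<'E'
import sys
from h import *
s=ctrl.sense(); R=Ro.from_quat(s["eef_rot"]).as_matrix()
print("t",s["t"],"tcp",s["tcp_pos"].round(1),"yaw",np.degrees(np.arctan2(R[1,0],R[0,0])).round(2),"q",s["joint_pos"].round(2),"tilt",R[:,2].round(3))
cal=ctrl.get_calibration("wrist"); im,d=ctrl.snapshot("wrist")
cv2.imwrite(f"pics/{sys.argv[1]}.png",im[...,::-1])
print("cam in tool",(R.T@(ray(cal,(240,320),0.)-s["tcp_pos"])).round(1))
for n in ("knob","keeper_handle"):
    t=ctrl.tip_of("wrist",n if n!="knob" else "knob_grip")[:1]
    for x in t: print(" tip",round(x["conf"],2),np.round(x["point"]),"at z 103:",atz(cal,x["point"],103.5).round(1))
    for q in ctrl.silhouettes("wrist",n)[:1]:
        P=cloud(cal,d,q["pixels"]); zt=np.percentile(P[:,2],95)
        T=P[abs(P[:,2]-zt)<4]; rect=cv2.minAreaRect(T[:,:2].astype(np.float32))
        print(n,round(q["conf"],2),np.round(q["point"]),"ztop",zt.round(1),len(T),T.mean(0).round(1),np.round(rect[0],1),np.round(rect[1],1),round(rect[2],1))
        if n=="knob":
            F=P[(P[:,2]<zt-25)&(P[:,2]>zt-45)]
            if len(F): print(" flange",len(F),np.median(F[:,2]).round(1),np.round(cv2.minEnclosingCircle(F[:,:2].astype(np.float32))[0],1),cv2.minEnclosingCircle(F[:,:2].astype(np.float32))[1])
E
python3 look.py w1
```

```text
t 2.55 tcp [ 462.4 -126.6  250.9] yaw 29.29 q [ 0.5   0.17 -0.37  1.89  0.07  1.09 -0.96] tilt [ 0.002  0.001 -1.   ]
cam in tool [  66.2    0.3 -142.4]
 tip 0.57 [147. 282.] at z 103: [497.  -73.2 103.5]
knob 0.92 [149. 288.] ztop 121.7 1202 [494.5 -76.5 120.9] [493.9 -76.6] [41.2 14. ] 27.5
 flange 3184 85.3 [493.9 -76.7] 29.677202224731445
keeper_handle 0.68 [ 98. 177.] ztop 118.6 742 [490.9  22.7 117.8] [490.5  23.1] [24.1 14.4] 89.8
```

Call:
apply_moves(steps=[[85, [0, 0, 0], [0, 0, -0.118]], [85, [0, 0, 0], [0, 0, -0.118]], [85, [0, 0, 0], [0, 0, -0.118]], [85, [0, 0, 0], [0, 0, -0.118]], [85, [0, 0, 0], [0, 0, -0.118]]])

```text
t: 3.42
tcp_pos: [459.9, -132.6, 250.5]
eef_rot: [0.755, 0.656, -0.0, 0.0]
ft_force: [-0.2, 0.6, 0.5]
width: 85.5
finger_force: 0.0
```

Call:
apply_moves(steps=[[85, [0, 0, 0], [0, 0, -0.118]], [85, [0, 0, 0], [0, 0, -0.118]], [85, [0, 0, 0], [0, 0, -0.118]], [85, [0, 0, 0], [0, 0, -0.118]], [85, [0, 0, 0], [0, 0, -0.118]]])

```text
t: 4.05
tcp_pos: [460.0, -132.6, 250.5]
eef_rot: [0.382, 0.924, -0.0, 0.0]
ft_force: [-0.6, 0.7, 1.2]
width: 84.6
finger_force: 0.0
```

Call:
apply_moves(steps=[[85, [0, 0, 0], [0, 0, -0.118]], [85, [0, 0, 0], [0, 0, -0.118]], [85, [0, 0, 0], [0, 0, -0.118]], [85, [0, 0, 0], [0, 0, -0.118]], [85, [0, 0, 0], [0, 0, -0.118]]])

```text
t: 4.68
tcp_pos: [459.9, -132.6, 250.5]
eef_rot: [-0.071, 0.997, -0.0, -0.0]
ft_force: [-0.6, 0.4, -0.7]
width: 85.2
finger_force: 0.0
```

Call:
apply_moves(steps=[[85, [0, 0, 0], [0, 0, -0.105]], [85, [0, 0, 0], [0, 0, -0.105]], [85, [0, 0, 0], [0, 0, 0]]])

```text
t: 5.05
tcp_pos: [460.0, -132.5, 250.4]
eef_rot: [-0.231, 0.973, -0.0, -0.0]
ft_force: [-0.0, 1.0, 0.7]
width: 84.9
finger_force: 0.0
```

```bash
python3 look.py w2
```

```text
t 5.05 tcp [ 460.  -132.5  250.4] yaw -153.32 q [ 0.84  0.22 -0.76  1.87  0.17  1.11  2.05] tilt [-0. -0. -1.]
cam in tool [  65.9   -0.3 -142.4]
 tip 0.78 [290. 365.] at z 103: [494.  -77.4 103.5]
knob 0.74 [280. 366.] ztop 121.4 912 [492.4 -77.4 120.6] [493.2 -76.7] [41.8 14.2] 26.9
 flange 2663 85.1 [493.  -76.6] 30.12398910522461
keeper_handle 0.68 [312. 430.] ztop 86.1 459 [492.6 -11.4  85. ] [491.1  -9.1] [26.2 19.3] 3.3
```

Call:
apply_moves(steps=[[60, [-0.229, 0.145, 0], [0, 0, 0]], [60, [-0.229, 0.145, 0], [0, 0, 0]], [60, [0, 0, 0.4], [0, 0, 0]], [60, [0, 0, 0.4], [0, 0, 0]], [60, [0, 0, 0], [0, 0, 0]]])

```text
t: 5.92
tcp_pos: [491.2, -75.3, 151.9]
eef_rot: [-0.233, 0.973, 0.001, -0.003]
ft_force: [0.2, -0.6, 0.3]
width: 59.9
finger_force: 0.0
```

```bash
python3 look.py w3
```

```text
t 5.925 tcp [491.2 -75.3 151.9] yaw -153.08 q [ 0.66  0.39 -0.74  1.95  0.32  0.93  1.8 ] tilt [-0.006  0.001 -1.   ]
cam in tool [  65.9   -0.3 -142.4]
 tip 0.6 [266. 317.] at z 103: [493.  -77.4 103.5]
knob 0.65 [257. 320.] ztop 121.5 2280 [492.3 -77.2 120.7] [493.2 -76.6] [41.1 13.9] 26.2
 flange 5963 85.1 [493.6 -76.5] 29.923397064208984
 tip 0.64 [343. 481.] at z 103: [492.4  24.2 103.5]
keeper_handle 0.88 [317. 473.] ztop 118.1 342 [485.8  22.5 117.2] [486.5  22.1] [ 5.8 21.5] 0.8
```

View pics/w3.png

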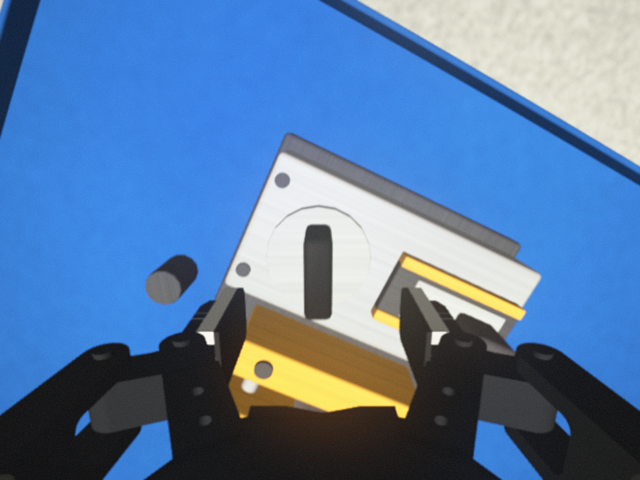

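Call:
apply_moves(steps=[[60, [0, 0, 0.2], [0, 0, 0]], [60, [0, 0, 0.2], [0, 0, 0]], [60, [0, 0, 0.1], [0, 0, 0]], [60, [0, 0, 0], [0, 0, 0]], [60, [0, 0, 0], [0, 0, 0]]])

```text
t: 6.8
tcp_pos: [494.3, -75.6, 95.5]
eef_rot: [-0.233, 0.972, -0.0, 0.001]
ft_force: [0.3, 0.8, -0.3]
width: 60.0
finger_force: 0.0
```

Call:
apply_moves(steps=[[60, [0.008, -0.004, 0.05], [0, 0, 0]], [30, [0, 0, 0], [0, 0, 0]], [5, [0, 0, 0], [0, 0, 0]], [5, [0, 0, 0], [0, 0, 0]], [5, [0, 0, 0], [0, 0, 0]]])

```text
t: 7.42
tcp_pos: [493.1, -76.7, 88.7]
eef_rot: [-0.233, 0.972, -0.0, 0.0]
ft_force: [0.8, -0.4, 1.0]
width: 13.1
finger_force: 59.6
```

Call:
apply_moves(steps=[[5, [0, 0, 0], [0, 0, 0]], [5, [0, 0, 0], [0, 0, 0]]])

```text
t: 7.68
tcp_pos: [493.1, -76.6, 88.6]
eef_rot: [-0.233, 0.972, -0.0, 0.0]
ft_force: [1.1, -1.7, 2.2]
width: 13.1
finger_force: 59.7
```

```bash
cat > st.py <<'E'
from h import *
s=ctrl.sense(); R=Ro.from_quat(s["eef_rot"]).as_matrix()
print("t",round(s["t"],2),"tcp",s["tcp_pos"].round(2),"yaw",np.degrees(np.arctan2(R[1,0],R[0,0])).round(2),"F",s["ft_force"].round(2),"M",s["moment"].round(3),"w",round(s["width"],1),"ff",round(s["finger_force"],1),"q7",s["joint_pos"][6].round(2))
E
python3 st.py
```

```text
t 7.67 tcp [493.1  -76.63  88.62] yaw -153.05 F [ 1.12 -1.7   2.18] M [-0.294 -0.109 -0.012] w 13.1 ff 59.7 q7 1.72
```

Call:
apply_moves(steps=[[5, [0, 0, 0.012], [0, 0, 0]], [5, [0, 0, 0.01], [0, 0, 0]], [5, [0, 0, 0], [0, 0, 0]]])

```text
t: 8.05
tcp_pos: [493.1, -76.6, 85.9]
eef_rot: [-0.233, 0.972, -0.0, 0.0]
ft_force: [2.2, -2.2, 3.5]
width: 13.3
finger_force: 60.1
```

```bash
python3 st.py
```

```text
t 8.05 tcp [493.1  -76.64  85.92] yaw -153.05 F [ 2.17 -2.23  3.46] M [-0.455 -0.102 -0.013] w 13.3 ff 60.1 q7 1.71
```

Call:
apply_moves(steps=[[5, [0, 0, 0], [0, 0, 0.025]], [5, [0, 0, 0], [0, 0, 0.025]], [5, [0, 0, 0], [0, 0, 0.025]], [5, [0, 0, 0], [0, 0, 0.025]], [5, [0, 0, 0], [0, 0, 0]]])

```text
t: 8.68
tcp_pos: [493.0, -76.5, 85.9]
eef_rot: [-0.156, 0.988, -0.0, 0.0]
ft_force: [0.7, -1.3, 3.9]
width: 13.6
finger_force: 60.1
```

```bash
python3 st.py; python3 look.py w4
```

```text
t 8.68 tcp [493.04 -76.49  85.91] yaw -162.09 F [ 0.67 -1.25  3.88] M [-0.458 -0.097  0.032] w 13.6 ff 60.1 q7 1.58
t 8.675 tcp [493.  -76.5  85.9] yaw -162.09 q [ 0.57  0.47 -0.65  2.01  0.39  0.79  1.58] tilt [ 0. -0. -1.]
cam in tool [  65.9   -0.3 -142.4]
 tip 0.88 [322. 322.] at z 103: [492.1 -77.3 103.5]
knob 0.95 [285. 325.] ztop 118.8 4736 [491.8 -77.1 118. ] [493.5 -76.5] [42.1 13.7] 17.7
 flange 6498 82.3 [493.7 -76.5] 30.006431579589844
 tip 0.58 [390. 573.] at z 103: [490.2  22.5 103.5]
keeper_handle 0.61 [358. 549.] ztop 117.9 1003 [485.7  23.5 116.9] [485.4  23.6] [25.6  6.6] 81.1
```

Call:
apply_moves(steps=[[5, [0, 0, 0.008], [0, 0, 0.025]], [5, [0, 0, 0], [0, 0, 0.025]], [5, [0, 0, 0], [0, 0, 0.025]], [5, [0, 0, 0], [0, 0, 0.02]], [5, [0, 0, 0], [0, 0, 0]]])

```text
t: 9.55
tcp_pos: [493.0, -76.4, 85.0]
eef_rot: [-0.082, 0.997, -0.0, 0.0]
ft_force: [0.2, -2.0, 6.1]
width: 13.0
finger_force: 60.4
```

```bash
python3 st.py
```

```text
t 9.55 tcp [493.   -76.36  85.02] yaw -170.62 F [ 0.17 -1.99  6.1 ] M [-0.353 -0.084 -0.022] w 13.0 ff 60.4 q7 1.45
```

Call:
apply_moves(steps=[[5, [0, 0, 0], [0, 0, 0.025]], [5, [0, 0, 0], [0, 0, 0.025]], [5, [0, 0, 0], [0, 0, 0.025]], [5, [0, 0, 0], [0, 0, 0.015]], [5, [0, 0, 0], [0, 0, 0]]])

```text
t: 10.18
tcp_pos: [493.0, -76.2, 85.0]
eef_rot: [-0.011, 1.0, 0.0, 0.0]
ft_force: [-0.5, -0.9, 5.6]
width: 13.1
finger_force: 60.4
```

```bash
python3 st.py
```

```text
t 10.18 tcp [493.01 -76.2   85.04] yaw -178.71 F [-0.52 -0.92  5.65] M [-0.283 -0.086 -0.02 ] w 13.1 ff 60.4 q7 1.33
```

Call:
apply_moves(steps=[[5, [0, 0, 0], [0, 0, 0.025]], [5, [0, 0, 0], [0, 0, 0.025]], [5, [0, 0, 0], [0, 0, 0.025]], [5, [0, 0, 0], [0, 0, 0.015]], [5, [0, 0, 0], [0, 0, 0]]])

```text
t: 10.8
tcp_pos: [493.0, -76.1, 85.0]
eef_rot: [0.059, 0.998, 0.0, 0.0]
ft_force: [0.7, -0.9, 5.5]
width: 13.4
finger_force: 60.4
```

```bash
python3 st.py
```

```text
t 10.8 tcp [493.01 -76.09  85.02] yaw 173.2 F [ 0.74 -0.91  5.52] M [-0.148 -0.111  0.007] w 13.4 ff 60.4 q7 1.21
```

Call:
apply_moves(steps=[[5, [0, 0, 0], [0, 0, 0.025]], [5, [0, 0, 0], [0, 0, 0.025]], [5, [0, 0, 0], [0, 0, 0.025]], [5, [0, 0, 0], [0, 0, 0.015]], [5, [0, 0, 0], [0, 0, 0]]])

```text
t: 11.42
tcp_pos: [493.0, -76.0, 85.0]
eef_rot: [0.13, 0.992, 0.0, 0.0]
ft_force: [-0.1, -0.7, 5.9]
width: 13.2
finger_force: 60.4
```

```bash
python3 st.py
```

```text
t 11.43 tcp [493.03 -75.96  85.02] yaw 165.1 F [-0.07 -0.74  5.93] M [-0.122 -0.027 -0.003] w 13.2 ff 60.4 q7 1.08
```

Call:
apply_moves(steps=[[5, [0, 0, 0], [0, 0, 0.025]], [5, [0, 0, 0], [0, 0, 0.025]], [5, [0, 0, 0], [0, 0, 0.025]], [5, [0, 0, 0], [0, 0, 0.015]], [5, [0, 0, 0], [0, 0, 0]]])

```text
t: 12.05
tcp_pos: [493.1, -75.8, 85.0]
eef_rot: [0.199, 0.98, 0.0, 0.0]
ft_force: [0.4, -0.5, 5.2]
width: 13.5
finger_force: 60.4
```

```bash
python3 st.py
```

```text
t 12.05 tcp [493.12 -75.85  85.03] yaw 157.0 F [ 0.38 -0.47  5.24] M [-0.068 -0.12  -0.056] w 13.5 ff 60.4 q7 0.96
```

Call:
apply_moves(steps=[[5, [0, 0, 0], [0, 0, 0.025]], [5, [0, 0, 0], [0, 0, 0.025]], [5, [0, 0, 0], [0, 0, 0.025]], [5, [0, 0, 0], [0, 0, 0.015]], [5, [0, 0, 0], [0, 0, 0]]])

```text
t: 12.68
tcp_pos: [493.2, -75.7, 85.0]
eef_rot: [0.268, 0.963, 0.0, 0.0]
ft_force: [0.3, -0.7, 5.6]
width: 13.7
finger_force: 60.3
```

```bash
python3 st.py
```

```text
t 12.68 tcp [493.16 -75.69  85.05] yaw 148.92 F [ 0.31 -0.68  5.62] M [ 0.028 -0.137 -0.091] w 13.7 ff 60.3 q7 0.84
```

Call:
apply_moves(steps=[[5, [0, 0, 0], [0, 0, 0.025]], [5, [0, 0, 0], [0, 0, 0.025]], [5, [0, 0, 0], [0, 0, 0.025]], [5, [0, 0, 0], [0, 0, 0.015]], [5, [0, 0, 0], [0, 0, 0]]])

```text
t: 13.3
tcp_pos: [493.2, -75.6, 85.0]
eef_rot: [0.335, 0.942, 0.001, 0.0]
ft_force: [1.4, 0.5, 4.4]
width: 13.1
finger_force: 60.3
```

```bash
python3 st.py
```

```text
t 13.3 tcp [493.25 -75.61  85.04] yaw 140.82 F [1.41 0.49 4.44] M [ 0.06  -0.2    0.003] w 13.1 ff 60.3 q7 0.72
```

Call:
apply_moves(steps=[[5, [0, 0, 0], [0, 0, 0.025]], [5, [0, 0, 0], [0, 0, 0.02]], [5, [0, 0, 0], [0, 0, 0]]])

```text
t: 13.68
tcp_pos: [493.3, -75.6, 85.0]
eef_rot: [0.368, 0.93, 0.001, 0.0]
ft_force: [0.7, 1.3, 4.9]
width: 13.1
finger_force: 60.3
```

```bash
python3 st.py
```

```text
t 13.68 tcp [493.28 -75.55  85.02] yaw 136.79 F [0.71 1.31 4.87] M [ 0.19  -0.258  0.014] w 13.1 ff 60.3 q7 0.66
```

Call:
apply_moves(steps=[[5, [-0.004, -0.004, 0], [0, 0, 0.025]], [5, [0, 0, 0], [0, 0, 0.025]], [5, [0, 0, 0], [0, 0, 0.025]], [5, [0, 0, 0], [0, 0, 0]]])

```text
t: 14.18
tcp_pos: [493.4, -75.5, 85.0]
eef_rot: [0.422, 0.907, 0.001, 0.0]
ft_force: [1.4, 3.4, 5.1]
width: 13.0
finger_force: 60.3
```

```bash
python3 st.py
```

```text
t 14.18 tcp [493.39 -75.54  85.03] yaw 130.06 F [1.4  3.35 5.11] M [ 0.648 -0.276 -0.015] w 13.0 ff 60.3 q7 0.56
```

Call:
apply_moves(steps=[[5, [0.006, 0.002, 0], [0, 0, 0.025]], [5, [0, 0, 0], [0, 0, 0.025]], [5, [0, 0, 0], [0, 0, 0.025]], [5, [0, 0, 0], [0, 0, 0.015]], [5, [0, 0, 0], [0, 0, 0]]])

```text
t: 14.8
tcp_pos: [493.5, -75.5, 85.1]
eef_rot: [0.486, 0.874, 0.001, 0.0]
ft_force: [3.2, 4.3, 3.7]
width: 12.9
finger_force: 60.0
```

```bash
python3 st.py
```

```text
t 14.8 tcp [493.45 -75.51  85.06] yaw 121.85 F [3.17 4.31 3.67] M [ 0.908 -0.923 -0.016] w 12.9 ff 60.0 q7 0.43
```

Call:
apply_moves(steps=[[5, [0.003, 0.008, 0], [0, 0, 0]], [5, [0, 0, 0], [0, 0, 0]]])

```text
t: 15.05
tcp_pos: [493.5, -75.4, 85.0]
eef_rot: [0.486, 0.874, 0.0, 0.0]
ft_force: [1.9, 2.2, 5.3]
width: 13.4
finger_force: 60.3
```

```bash
python3 st.py
```

```text
t 15.05 tcp [493.49 -75.44  85.03] yaw 121.86 F [1.94 2.25 5.25] M [ 0.469 -0.565 -0.024] w 13.4 ff 60.3 q7 0.43
```

Call:
apply_moves(steps=[[5, [0.002, 0.006, 0], [0, 0, 0.025]], [5, [0, 0, 0], [0, 0, 0.025]], [5, [0, 0, 0], [0, 0, 0.025]], [5, [0, 0, 0], [0, 0, 0.015]], [5, [0, 0, 0], [0, 0, 0]]])

```text
t: 15.68
tcp_pos: [493.6, -75.3, 85.0]
eef_rot: [0.547, 0.837, -0.0, -0.0]
ft_force: [1.3, 1.0, 5.8]
width: 13.3
finger_force: 60.4
```

```bash
python3 st.py
```

```text
t 15.68 tcp [493.61 -75.35  85.  ] yaw 113.72 F [1.35 0.97 5.76] M [ 0.197 -0.379 -0.012] w 13.3 ff 60.4 q7 0.31
```

Call:
apply_moves(steps=[[5, [0.001, 0.003, 0], [0, 0, 0.025]], [5, [0, 0, 0], [0, 0, 0.025]], [5, [0, 0, 0], [0, 0, 0.025]], [5, [0, 0, 0], [0, 0, 0.015]], [5, [0, 0, 0], [0, 0, 0]]])

```text
t: 16.3
tcp_pos: [493.8, -75.3, 85.0]
eef_rot: [0.605, 0.797, -0.0, 0.0]
ft_force: [1.3, -0.1, 5.1]
width: 13.5
finger_force: 60.4
```

```bash
python3 st.py
```

```text
t 16.3 tcp [493.81 -75.26  85.02] yaw 105.61 F [ 1.26 -0.11  5.12] M [ 0.059 -0.326 -0.005] w 13.5 ff 60.4 q7 0.18
```

Call:
apply_moves(steps=[[5, [0, 0.002, 0], [0, 0, 0.025]], [5, [0, 0, 0], [0, 0, 0.025]], [5, [0, 0, 0], [0, 0, 0.025]], [5, [0, 0, 0], [0, 0, 0.015]], [5, [0, 0, 0], [0, 0, 0]]])

```text
t: 16.92
tcp_pos: [493.9, -75.2, 85.0]
eef_rot: [0.659, 0.752, -0.0, -0.0]
ft_force: [1.5, -0.4, 6.4]
width: 13.0
finger_force: 60.5
```

```bash
python3 st.py
```

```text
t 16.93 tcp [493.95 -75.24  85.01] yaw 97.51 F [ 1.48 -0.43  6.44] M [ 0.051 -0.237 -0.004] w 13.0 ff 60.5 q7 0.06
```

Call:
apply_moves(steps=[[5, [0, 0.002, 0], [0, 0, 0.025]], [5, [0, 0, 0], [0, 0, 0.025]], [5, [0, 0, 0], [0, 0, 0.025]], [5, [0, 0, 0], [0, 0, 0.015]], [5, [0, 0, 0], [0, 0, 0]]])

```text
t: 17.55
tcp_pos: [494.1, -75.2, 84.7]
eef_rot: [0.71, 0.704, -0.0, -0.0]
ft_force: [0.8, -1.2, 3.1]
width: 13.1
finger_force: 59.9
```

```bash
python3 st.py
```

```text
t 17.55 tcp [494.09 -75.22  84.68] yaw 89.47 F [ 0.79 -1.22  3.08] M [-0.281 -0.232 -0.012] w 13.1 ff 59.9 q7 -0.06
```

The force fell and z dropped, so the dip has begun. I'm edging on.

Call:
apply_moves(steps=[[5, [0, 0, 0], [0, 0, 0.025]], [5, [0, 0, 0], [0, 0, 0.02]], [5, [0, 0, 0], [0, 0, 0]]])

```text
t: 17.92
tcp_pos: [494.2, -75.2, 84.7]
eef_rot: [0.735, 0.678, -0.0, -0.0]
ft_force: [0.1, -3.4, 2.0]
width: 13.2
finger_force: 59.8
```

```bash
python3 st.py
```

```text
t 17.93 tcp [494.19 -75.15  84.69] yaw 85.4 F [ 0.1  -3.44  1.98] M [-0.787 -0.199 -0.057] w 13.2 ff 59.8 q7 -0.13
```

Call:
apply_moves(steps=[[5, [0, 0, 0.008], [0, 0, 0.01]], [5, [0, 0, 0.006], [0, 0, 0]], [5, [0, 0, 0], [0, 0, 0]]])

```text
t: 18.3
tcp_pos: [494.2, -75.1, 83.0]
eef_rot: [0.74, 0.673, -0.0, -0.0]
ft_force: [-0.6, -4.7, 1.4]
width: 13.4
finger_force: 59.8
```

```bash
python3 st.py
```

```text
t 18.3 tcp [494.23 -75.14  83.05] yaw 84.54 F [-0.58 -4.68  1.35] M [-1.207  0.025  0.019] w 13.4 ff 59.8 q7 -0.14
```

Call:
apply_moves(steps=[[5, [-0.006, 0, 0.005], [0, 0, 0]], [5, [0, 0, 0.006], [0, 0, 0]], [5, [0, 0, 0], [0, 0, 0]]])

```text
t: 18.68
tcp_pos: [494.2, -75.2, 81.7]
eef_rot: [0.74, 0.673, -0.0, -0.0]
ft_force: [-1.0, -2.6, 1.6]
width: 13.4
finger_force: 59.9
```

```bash
python3 st.py
```

```text
t 18.68 tcp [494.24 -75.21  81.75] yaw 84.57 F [-0.96 -2.58  1.56] M [-0.632  0.191 -0.05 ] w 13.4 ff 59.9 q7 -0.14
```

Call:
apply_moves(steps=[[5, [-0.003, 0, 0.005], [0, 0, 0]], [5, [0, 0, 0.005], [0, 0, 0]], [5, [0, 0, 0], [0, 0, 0]]])

```text
t: 19.05
tcp_pos: [494.3, -75.2, 81.6]
eef_rot: [0.74, 0.673, 0.0, -0.0]
ft_force: [-5.4, -0.8, 14.5]
width: 13.4
finger_force: 61.8
```

```bash
python3 st.py; python3 look.py w5
```

```text
t 19.05 tcp [494.31 -75.24  81.59] yaw 84.58 F [-5.37 -0.84 14.49] M [-0.316  1.145 -0.019] w 13.4 ff 61.8 q7 -0.14
t 19.05 tcp [494.3 -75.2  81.6] yaw 84.58 q [ 0.2   0.4  -0.17  2.03  0.1   0.71 -0.14] tilt [-0.  0. -1.]
cam in tool [  65.9    0.3 -142.4]
 tip 0.87 [322. 322.] at z 103: [494.7 -72.1 103.5]
knob 0.84 [288. 324.] ztop 114.7 4770 [494.5 -74.2 113.8] [487.7 -75.3] [42.4 26.9] 84.3
 flange 6544 78.1 [493.8 -78.1] 32.01198959350586
 tip 0.65 [ 19. 277.] at z 103: [491.   22.7 103.5]
keeper_handle 0.6 [ 80. 290.] ztop 118.5 2873 [491.2  17.4 117.7] [491.1  18. ] [14.1 13.4] 0.2
```

The knob is home: it bottomed at a depth of 7.0 mm with 14.5 N. Next I release it and lift.

Call:
apply_moves(steps=[[5, [0, 0, -0.008], [0, 0, 0]], [45, [0, 0, 0], [0, 0, 0]], [45, [0, 0, 0], [0, 0, 0]], [45, [0, 0, 0], [0, 0, 0]], [45, [0, 0, -0.1], [0, 0, 0]]])

```text
t: 19.92
tcp_pos: [493.8, -75.6, 93.3]
eef_rot: [0.74, 0.673, -0.001, -0.001]
ft_force: [0.6, 0.1, 1.1]
width: 45.2
finger_force: 0.0
```

Call:
apply_moves(steps=[[45, [0, 0, -0.3], [0, 0, -0.08]], [45, [0, 0, -0.3], [0, 0, 0]], [45, [0, 0, 0], [0, 0, 0]], [45, [0, 0, 0], [0, 0, 0]]])

```text
t: 20.42
tcp_pos: [494.2, -75.8, 165.7]
eef_rot: [0.696, 0.718, 0.0, 0.0]
ft_force: [-1.5, -0.3, -0.6]
width: 45.2
finger_force: 0.0
```

```bash
python3 st.py; python3 look.py w6
```

```text
t 20.43 tcp [494.19 -75.84 165.73] yaw 91.74 F [-1.54 -0.35 -0.55] M [-0.029  0.043  0.01 ] w 45.2 ff 0.0 q7 0.01
t 20.425 tcp [494.2 -75.8 165.7] yaw 91.74 q [ 0.24  0.28 -0.22  1.96  0.08  0.91  0.01] tilt [ 0. -0. -1.]
cam in tool [  65.9    0.3 -142.4]
 tip 0.81 [248. 321.] at z 103: [493.5 -71.3 103.5]
knob 0.87 [242. 324.] ztop 114.6 1901 [494.1 -74.8 113.8] [494.1 -75.8] [41.7 14. ] 84.5
 flange 5181 78.2 [494.6 -81.1] 35.056053161621094
 tip 0.76 [ 65. 317.] at z 103: [488.5  22.4 103.5]
keeper_handle 0.78 [ 90. 322.] ztop 118.7 1626 [490.9  23.4 117.8] [491.   23.6] [13.7 24.2] 1.0
```

View pics/w6.png

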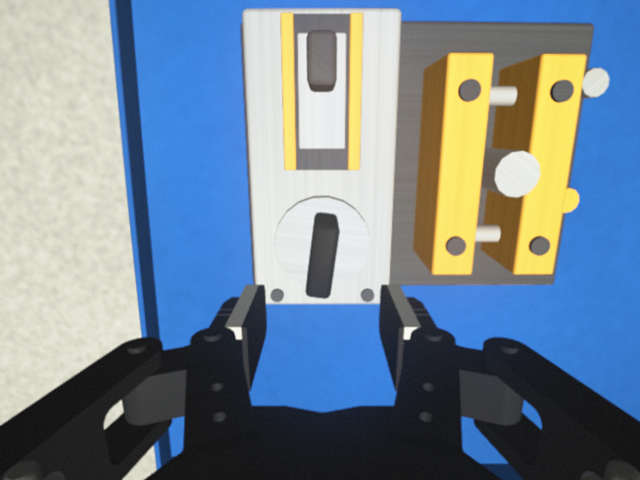

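Picture w6: the knob bar is at (250,322) with the flange flush, the keeper tab at (60,322), and the plate's front end at row 150. It ends about 57 mm from the axis, so after the slide it should just clear the bar. I'm moving over the tab.

Call:
apply_moves(steps=[[45, [0.41, 0, 0], [0, 0, 0]], [45, [0.41, 0, 0], [0, 0, 0]], [45, [0, 0, 0], [0, 0, 0]], [45, [0, 0, 0.15], [0, 0, 0]], [45, [0, 0, 0], [0, 0, 0]]])

```text
t: 21.3
tcp_pos: [490.3, 21.7, 146.4]
eef_rot: [0.696, 0.718, -0.001, -0.001]
ft_force: [0.1, -0.4, 1.2]
width: 44.7
finger_force: 0.0
```

```bash
python3 look.py w7
```

```text
t 21.3 tcp [490.3  21.7 146.4] yaw 91.72 q [ 0.08  0.3  -0.27  1.99  0.1   0.86 -0.21] tilt [-0.003 -0.001 -1.   ]
cam in tool [  65.9    0.3 -142.4]
 tip 0.77 [419. 323.] at z 103: [493.4 -70.1 103.5]
knob 0.97 [382. 323.] ztop 107.3 247 [495.5 -56.1 107.3] [495.1 -56.9] [14.3  6.3] 10.5
 flange 3442 78.2 [494.  -74.2] 29.83462142944336
 tip 0.6 [262. 324.] at z 103: [491.   24.6 103.5]
keeper_handle 0.86 [269. 323.] ztop 118.6 1356 [490.9  25.1 117.7] [490.8  24.4] [13.8 23.9] 2.3
```

Call:
apply_moves(steps=[[45, [0.015, 0, 0.2], [0, 0, 0]], [45, [0, 0, 0.2], [0, 0, 0]], [45, [0, 0, 0.05], [0, 0, 0]], [45, [0, 0, 0], [0, 0, 0]]])

```text
t: 22.05
tcp_pos: [491.5, 24.3, 93.9]
eef_rot: [0.696, 0.718, -0.0, -0.0]
ft_force: [-0.1, 0.5, 0.9]
width: 44.6
finger_force: 0.0
```

Call:
apply_moves(steps=[[5, [0, 0, 0], [0, 0, 0]], [5, [0, 0, 0], [0, 0, 0]], [5, [0, 0, 0], [0, 0, 0]], [5, [0, 0, 0], [0, 0, 0]]])

```text
t: 22.55
tcp_pos: [491.0, 24.4, 94.7]
eef_rot: [0.696, 0.718, -0.0, 0.0]
ft_force: [-4.9, 0.0, 8.2]
width: 12.9
finger_force: 59.1
```

```bash
python3 st.py
```

```text
t 22.55 tcp [491.    24.36  94.66] yaw 91.76 F [-4.88  0.03  8.2 ] M [-0.028  0.901 -0.024] w 12.9 ff 59.1 q7 -0.25
```

Call:
apply_moves(steps=[[5, [0, 0, -0.006], [0, 0, 0]], [5, [-0.05, 0, 0], [0, 0, 0]], [5, [-0.08, 0, 0], [0, 0, 0]], [5, [-0.07, 0, 0], [0, 0, 0]], [5, [0, 0, 0], [0, 0, 0]]])

```text
t: 23.18
tcp_pos: [491.8, -1.2, 94.7]
eef_rot: [0.697, 0.717, -0.001, 0.0]
ft_force: [-4.6, -2.9, 6.4]
width: 12.7
finger_force: 59.6
```

```bash
python3 st.py
```

```text
t 23.18 tcp [491.79  -1.18  94.69] yaw 91.69 F [-4.6  -2.94  6.4 ] M [-0.408  0.786  0.035] w 12.7 ff 59.6 q7 -0.2
```

Call:
apply_moves(steps=[[5, [-0.04, -0.008, -0.006], [0, 0, 0]], [5, [-0.03, 0, 0], [0, 0, 0]], [5, [0, 0, 0], [0, 0, 0]]])

```text
t: 23.55
tcp_pos: [491.9, -8.7, 94.8]
eef_rot: [0.696, 0.718, 0.0, 0.0]
ft_force: [5.6, -0.6, -10.8]
width: 12.5
finger_force: 58.8
```

```bash
python3 st.py
```

```text
t 23.55 tcp [491.93  -8.74  94.84] yaw 91.72 F [  5.59  -0.57 -10.76] M [-0.095 -1.084  0.073] w 12.5 ff 58.8 q7 -0.18
```

Call:
apply_moves(steps=[[5, [-0.012, 0.004, 0.003], [0, 0, 0]], [5, [-0.012, 0, 0], [0, 0, 0]], [5, [0, 0, 0], [0, 0, 0]]])

```text
t: 23.92
tcp_pos: [492.0, -10.9, 94.8]
eef_rot: [0.696, 0.718, 0.0, 0.0]
ft_force: [1.5, 2.0, -5.1]
width: 12.9
finger_force: 59.5
```

```bash
python3 st.py
```

```text
t 23.93 tcp [492.02 -10.88  94.8 ] yaw 91.76 F [ 1.51  2.03 -5.13] M [ 0.375 -0.631  0.03 ] w 12.9 ff 59.5 q7 -0.17
```

Call:
apply_moves(steps=[[5, [-0.008, 0, 0.003], [0, 0, 0]], [5, [-0.008, 0, 0], [0, 0, 0]], [5, [0, 0, 0], [0, 0, 0]]])

```text
t: 24.3
tcp_pos: [492.1, -11.0, 94.8]
eef_rot: [0.696, 0.718, 0.001, -0.0]
ft_force: [-0.3, 6.7, -0.3]
width: 12.8
finger_force: 60.3
```

```bash
python3 st.py
```

```text
t 24.3 tcp [492.06 -11.03  94.77] yaw 91.83 F [-0.31  6.66 -0.31] M [ 1.636 -0.114 -0.012] w 12.8 ff 60.3 q7 -0.17
```

Call:
apply_moves(steps=[[45, [0, 0, 0], [0, 0, 0]], [45, [0, 0, 0], [0, 0, 0]], [45, [0, 0, 0], [0, 0, 0]], [45, [0, 0, -0.15], [0, 0, 0]], [45, [0, 0, -0.3], [0, 0, 0]]])

```text
t: 24.92
tcp_pos: [490.9, -13.1, 147.9]
eef_rot: [0.696, 0.718, -0.001, -0.001]
ft_force: [0.4, 0.1, 1.2]
width: 44.8
finger_force: 0.0
```

Call:
apply_moves(steps=[[45, [0, 0, -0.4], [0, 0, 0]], [45, [-0.35, 0, 0], [0, 0, 0]], [45, [0, 0, 0], [0, 0, 0]], [45, [0, 0, 0], [0, 0, 0]]])

```text
t: 25.42
tcp_pos: [493.0, -54.8, 196.2]
eef_rot: [0.696, 0.718, -0.0, -0.0]
ft_force: [-0.5, 0.5, -0.5]
width: 45.0
finger_force: 0.0
```

```bash
python3 look.py w8
```

```text
t 25.425 tcp [493.  -54.8 196.2] yaw 91.71 q [ 0.22  0.24 -0.24  1.93  0.07  0.97 -0.02] tilt [-0.  0. -1.]
cam in tool [  65.9    0.3 -142.4]
 tip 0.68 [267. 326.] at z 103: [495.5 -71.8 103.5]
knob 0.77 [261. 325.] ztop 114.6 1375 [494.1 -74.7 113.8] [494.1 -75.6] [41.4 14. ] 84.4
 flange 3509 78.2 [494.1 -82. ] 35.16134262084961
 tip 0.73 [172. 322.] at z 103: [491.5 -11.6 103.5]
keeper_handle 0.61 [189. 321.] ztop 118.6 981 [492.  -11.2 117.7] [492.  -11.4] [13.9 22.9] 1.9
```

View pics/w8.png

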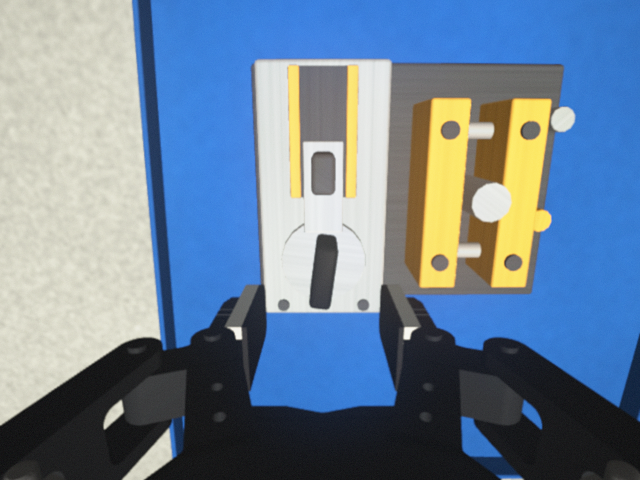

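Picture w8: the tab is at (172,322), 64 mm from the knob axis. The plate end at about (232,322) overlaps the flange. The knob bar at (270,325) is still at home height, and the robot is clear of everything.

```bash
python3 -c "
from station import ctrl
print(ctrl.sign_off())"
```

```text
the job is handed in; nothing more can be done
None
```

The vise is ready for cutting and handed in at about 26 s: the knob is fully home (7 mm down, peak measured press about 15 N), the keeper is at its stop over the flange, and the arm never went near the loose items.

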